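# Gauge a housing bore and sort handed brackets

### The arm

A 7-joint arm with a two-finger parallel gripper is mounted at the origin on a cart in front of the work surface, level with it; the furniture and walls round the work are solid. World frame = base frame: x ahead of the robot, y to its left, z up, the work surface at z = 0. Lengths are in mm, angles in rad, forces in N, time in s.
With the tool pointing down it reaches from about 425 to 875 mm from the base axis. Payload 4.7 kg.
Tool frame: the origin (TCP) lies where the fingers leave the gripper's body, on its centre line; the fingertips stand 70 mm ahead of it and the grasp point (between the pads) lies arm.grip_point_offset ahead of it (arm.grip_point_offset is the distance from the TCP to the grasp point, in mm); z points along the fingers, x is the direction in which the jaws open and shut, and the axes are right-handed (so a half turn about z gives the same grasp; the last joint's range is limited). The gripper opens to 87 mm and grips with 3 to 60 N. Pads are 19 mm wide; open, the fingers measure 117 mm over their backs; the gripper's body (75 mm by 190 mm) begins 51 mm behind the grasp point.
Start: joints at [1.265, 0.321, -0.07, 1.45, 0.023, 1.371, -0.057], TCP at [204.326, -617.065, 292.287] pointing down, gripper open.
Joint ranges: [-2.86, 2.86], [-0.3, 2.09], [-1.38, 1.24], [0.06, 2.45], [-1.56, 4.7], [0.09, 2.05], [-2.69, 2.69]. Speed limits (rad/s): [2.57, 2.57, 3.14, 3.14, 3.14, 3.14, 3.14].

### API

Orientations are given as a unit quaternion [w, x, y, z].
In Python, from rig import arm, vision, ticket gives the robot as it stands.
- The arm moves only by the tool step_arm, never from a script. Its argument "commands" is a list of rows, each a list of 4 numbers: the shift along the tool's x, y, z in units of 25 mm (1.0 is 25 mm), then the turn about the tool's z in units of 5 degrees (1.0 is 5 degrees). A call has 1 to 10 rows; each row is the pose to reach, as a shift and turn from the pose commanded when the call began, along the tool's axes at that moment; what a row does not reach only later rows make up. A row lasts 1/12 s, in which the tool goes at most 41.7 mm and 7.16 degrees, less where a joint would pass 70% of its speed; a pose out of reach is approached as far as the arm can. A call with a gripper value outside its range is refused whole. "grip" is the finger opening in mm, from 0 to 87, set as the call begins (left out, the last holds). The fingers move at their own pace and stop on an object; "newtons" is the grip in N (left out, the last holds). Time passes only in rows, so rows that repeat a pose let the fingers close. It gives the time, the measured TCP pose, the force and the opening at its end, in the units of the state.
- arm.get_state(): the state, without advancing time (a new reading comes with each control period).
- vision.grab_frame(name): name is "scene" or "side" or "wrist"; returns a dict with "img" (400x640x3 uint8, blue, green, red), "camera_matrix" (3x3 intrinsics, pixels), "R" (3x3) and "t" (3): a world point X has camera coordinates R X + t. Camera axes: x right, y down, z forward; pixel columns grow to the right and rows downward; lengths in mm; the calibration is good to about 2 mm. A picture is of the moment at which its call begins. There is no depth.
- ticket.close_job(): hands the job in, once; it reports no verdict.
The state is a dict: "t": time; "qpos": joint angles; "joint_velocities": joint speeds; "tau": joint torques, N m; "eef_pos": TCP position; "eef_rot": TCP orientation; "wrist_force": force on the tool from outside, world axes, zero at the start; "ft_torque": the same for the moment, N m; "opening": finger opening in mm.
Only numpy, scipy, OpenCV 4.12 (cv2) and the standard library are available. Lean on these libraries where they do the work, as an engineer would, in place of code of your own. Each camera call takes 0.05 s, during which the arm holds its last target. There are 200 camera calls.

### The job

Check in the spare parts from the black bin: set the bored housing, bore upright, on the middle of the steel inspection plate and measure it with the telescoping bore gauge: stand the gauge in the bore with its flange on the rim, pull its lock cap up so that the plungers spring out to the wall, push the cap down to lock them, then withdraw the gauge still locked at that size and put it back upright in its stand. Sort every bracket from the bin: left-hand ones (foot on the left of the web when the tall ear points away from you) into the square tray, right-hand ones into the round dish. The housing stays on the plate; leave the other things where they are.

Things in the scene. Friction and masses are not known exactly. Their poses are not given: they have to be found in the camera images.
- bin: fixed black plastic bin, open on top, 165 (x) x 270 (y) mm, walls 5 mm thick and 30 mm high, inner floor at z = 5 mm; origin at the centre of its underside. The housing and the brackets lie in it at the start
- housing: bored bearing housing, loose aluminium block 80 (x) x 54 (y) x 52 (z) mm with a vertical through bore 36 mm in diameter in its middle; origin at the centre of its underside, z up along the bore; 0.55 kg. Lies bore upright in the bin at the start; grip it across its 54 mm
- plate: fixed square steel inspection plate, 100 x 100 x 8 mm; origin at the centre of its underside (top at z = 8 mm)
- gauge: bore gauge, loose, 0.47 kg. Origin: centre of the underside of its flange (54 mm across, 6 mm thick), z up. Above it a round handle 26 mm thick, z = 6 to 46 mm, then the lock cap. Below it a tapered collar 33 mm across, 15 mm high, and a head 26 mm across down to z = -46 mm, with sprung plungers along +x and -x at z = -34 mm. Starts in its stand, locked in
- lock (a joint): lock cap of the gauge, round, 20 mm across, 16 mm high, on its axis at the top; slides along z. 0 = fully down, plungers locked (cap at z = 49 to 65 mm of the gauge); 0.010 m = fully up, plungers free. Stays where it is put; about 2.5 N to pull up, 1 to 5 N to push home (the gauge stays down by its weight of 4.6 N)
- plunger_a (a joint): how far the +x plunger stands out beyond its locked-in rest, 0 to 0.010 m; each plunger is pushed out by its own light spring (under 1 N) when the lock cap is up, and held by friction when the cap is down. In a 36 mm bore the two values add up to about 0.009 m
- plunger_b (a joint): the same for the -x plunger
- plunger_a_tip (a point): outer end of the +x plunger; the distance between the two tips is the set size of the gauge (27 mm locked in, 36 mm in the bore, 47 mm fully out)
- plunger_b_tip (a point): outer end of the -x plunger
- stand: fixed black gauge stand, 66 x 66 x 58 mm, with a 46 x 46 mm square well open at the top, 52 mm deep; origin at the centre of its underside. The gauge stands in it with its flange on the top rim (z = 58 mm)
- tray: fixed square steel tray, 130 x 130 mm, walls 4 mm thick and 22 mm high, inner floor at z = 4 mm; origin at the centre of its underside. For the left-hand brackets
- dish: fixed round steel dish, 146 mm across at the rim, 140 mm at the foot, walls 3 mm thick and 22 mm high, inner floor at z = 4 mm; origin at the centre of its underside. For the right-hand brackets
- bracket_l1: aluminium left-hand bracket, 0.1 kg, loose: foot plate 60 x 28 x 6 mm; on it a web 8 mm thick along x (centred on y = 0, top z = 34 mm), with a 22 mm long ear at its +x end (top z = 49 mm). Foot on the left of the web seen with the ear pointing away: y = -4 to +24 mm. Origin on the underside, under the web's middle; z up. Pinch the web across its 8 mm beside the ear. None if absent
- bracket_l2: aluminium left-hand bracket, 0.1 kg, loose: foot plate 60 x 28 x 6 mm; on it a web 8 mm thick along x (centred on y = 0, top z = 34 mm), with a 22 mm long ear at its +x end (top z = 49 mm). Foot on the left of the web seen with the ear pointing away: y = -4 to +24 mm. Origin on the underside, under the web's middle; z up. Pinch the web across its 8 mm beside the ear. None if absent
- bracket_r1: aluminium right-hand bracket, 0.1 kg, loose: foot plate 60 x 28 x 6 mm; on it a web 8 mm thick along x (centred on y = 0, top z = 34 mm), with a 22 mm long ear at its +x end (top z = 49 mm). Foot on the right of the web seen with the ear pointing away: y = -24 to +4 mm. Origin on the underside, under the web's middle; z up. Pinch the web across its 8 mm beside the ear. None if absent
- bracket_r2: aluminium right-hand bracket, 0.1 kg, loose: foot plate 60 x 28 x 6 mm; on it a web 8 mm thick along x (centred on y = 0, top z = 34 mm), with a 22 mm long ear at its +x end (top z = 49 mm). Foot on the right of the web seen with the ear pointing away: y = -24 to +4 mm. Origin on the underside, under the web's middle; z up. Pinch the web across its 8 mm beside the ear. None if absent
- timer: bystander, loose: flat white bench timer, 64 x 70 x 19 mm
- slide_box: bystander, loose: blue slide box, 75 x 102 x 33 mm
- tape_roll: bystander, loose: roll of tan tape, 96 mm across, 48 mm high

How it is judged (in metres and radians):
On the way, in this order (a step that is already met when the one before it is completed fails the run):
1. the housing stands upright on the inspection plate, within 30 mm of its middle (horizontal distance between housing and plate below 0.03 m and z of housing in the frame of plate between 0.003 and 0.013 m and angle between housing's own z axis and vertical below 0.1 rad), for 0.2 s.
2. the gauge stands in the housing's bore, flange on the rim, lock cap up, plungers sprung out to the wall (32 to 39 mm over the tips) (all of step 1 and horizontal distance between gauge and housing below 0.007 m and z of gauge in the frame of housing between 0.045 and 0.058 m and angle between gauge's own z axis and vertical below 0.12 rad and distance between plunger_a_tip and plunger_b_tip between 0.032 and 0.039 m and value of joint lock above 0.004 m), for 0.2 s.
3. in the bore, the lock cap is pushed down (within 2 mm of home) with the plungers on the wall (all of step 1 and horizontal distance between gauge and housing below 0.007 m and z of gauge in the frame of housing between 0.045 and 0.058 m and angle between gauge's own z axis and vertical below 0.12 rad and distance between plunger_a_tip and plunger_b_tip between 0.032 and 0.039 m and value of joint lock below 0.002 m), for 0.2 s.
4. the gauge is out of the bore, still locked at the bore's size (z of gauge in the frame of housing above 0.104 m and distance between plunger_a_tip and plunger_b_tip between 0.032 and 0.039 m and value of joint lock below 0.002 m), for 0.1 s.
At the end, for the whole second after the job is handed in: housing upright on the plate within 30 mm of its middle; gauge upright in its stand, flange on the rim, cap within 2 mm of home, 32 to 39 mm over the plunger tips; each left-hand bracket down in the square tray, each right-hand one in the round dish; all at rest (all of step 1 and linear speed of each of housing, gauge, bracket_l1, bracket_l2, bracket_r1, bracket_r2 below 0.02 m/s and distance between plunger_a_tip and plunger_b_tip between 0.032 and 0.039 m and value of joint lock below 0.002 m and horizontal distance between gauge and stand below 0.012 m and z of gauge in the frame of stand between 0.05 and 0.064 m and angle between gauge's own z axis and vertical below 0.12 rad and x of bracket_l1 in the frame of tray between -0.058 and 0.058 m and y of bracket_l1 in the frame of tray between -0.058 and 0.058 m and z of each of bracket_l1, bracket_l2 in the frame of tray below 0.04 m and x of bracket_l2 in the frame of tray between -0.058 and 0.058 m and y of bracket_l2 in the frame of tray between -0.058 and 0.058 m and horizontal distance between each of bracket_r1, bracket_r2 and dish below 0.062 m and z of each of bracket_r1, bracket_r2 in the frame of dish below 0.04 m); the robot touches nothing.
It fails at once if a bystander (timer, slide box, tape roll) is moved more than 30 mm (distance of any of timer, slide_box, tape_roll from where it was at the start of the episode above 0.03 m).
Of bracket_l1, bracket_l2, bracket_r1, bracket_r2 only 2 to 4 are there at a start; the rules pass over those that are not, and their reading is None.
At some moment in a run one of bracket_l1, bracket_l2, bracket_r1, bracket_r2 may be knocked a few centimetres aside while the robot is not near it.
It also fails if it takes over 210 s, if anything falls off the work surface, if the arm or the gripper's body presses on something with over 40 N, if the wrist force passes 120 N, or if a joint passes its speed limit or range.

## Working session

There is one attempt and no reset: what is moved stays moved. The work goes in short steps, Python scripts to look and compute and a tool call to move; the robot and the scene stay as the last step left them, time stands still between calls to the robot, and variables do not carry over. Pictures are saved under pics/ and viewed, about 12 in all and at most 16, crops included, and the job is handed in when it is done.

Besides the shell and the picture viewer there is one more tool, called as name(argument=value, ...), one argument or row to a line, values as JSON. step_arm: Moves the arm, as the interface text tells. Its arguments: {"type":"object","properties":{"commands":{"type":"array","items":{"type":"array","items":{"type":"number"}}},"grip":{"type":"number"},"newtons":{"type":"number"}},"required":["commands"]}

```bash
mkdir -p pics; ls; cat > h.py <<'E'
import numpy as np, cv2
from rig import arm, vision, ticket
def grab(n,save=None):
    f=vision.grab_frame(n)
    if save: cv2.imwrite('pics/'+save,f['img'])
    return f
def ray(f,u,v,z):
    K,R,t=map(np.array,(f['camera_matrix'],f['R'],f['t']))
    t=t.ravel(); c=-R.T@t; d=R.T@np.linalg.inv(K)@np.array([u,v,1.0])
    return c+d*(z-c[2])/d[2]
def proj(f,X):
    K,R,t=map(np.array,(f['camera_matrix'],f['R'],f['t']))
    p=K@(R@np.array(X,float)+t.ravel()); return p[:2]/p[2]
E
python3 - <<'E'
from h import *
s=arm.get_state(); print(s['eef_pos'],s['eef_rot'],s['opening'],arm.grip_point_offset,s['t'])
a=grab('scene','s1.png'); b=grab('side','d1.png')
for f in (a,b): print(-np.array(f['R']).T@np.ravel(f['t']), np.array(f['R'])[2])
E
```

```text
pics
[ 204.17648666 -616.6546319   291.1760785 ] [-5.20488937e-04  8.10690375e-01 -5.85474349e-01 -7.94790682e-04] 86.82536731861488 51.0 0.0
[ -30.67158265  886.36751439 1286.64962725] [ 0.36398747 -0.56379021 -0.74138635]
[  308.43791131 -1507.90388659   990.48819135] [ 0.15147191  0.85048171 -0.50372326]
```

View pics/s1.png

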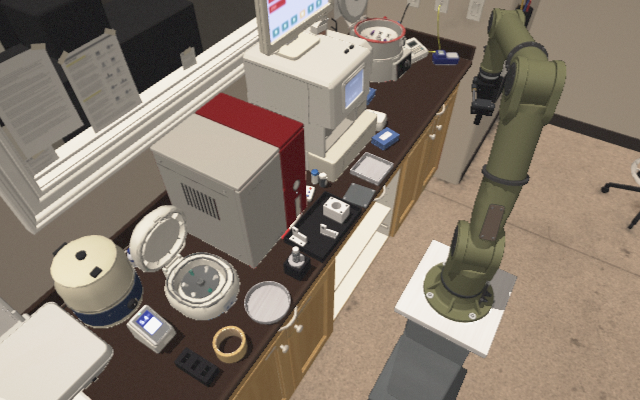

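View pics/d1.png

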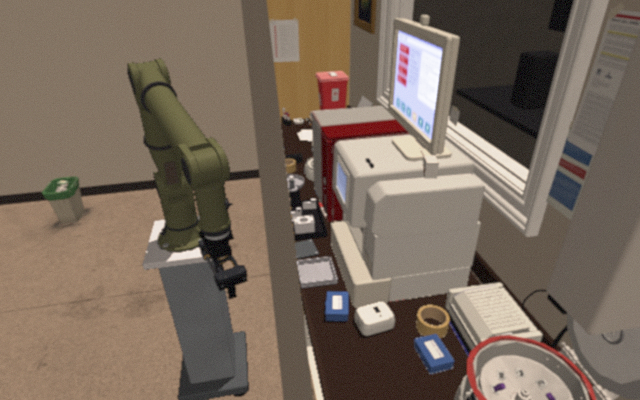

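Scene: dish (268,302), gauge in stand (297,262), bin (325,225), housing (337,209), plate (360,195) and tray (372,167). Two brackets are visible, near (298,238) and (328,231). The side view shows little of the bin because the pillar hides it.

```bash
python3 - <<'E'
from h import *
f=grab('scene'); print('origin px',proj(f,[0,0,0]))
for n,u,v,z in [('dish',268,302,15),('stand',297,264,58),('bin',325,226,10),('housingtop',337,208,57),('plate',360,195,8),('tray',372,167,15),('br',298,238,30),('br',328,231,30),('slide',386,138,30),('tape',230,344,40)]:
    print(n,ray(f,u,v,z).round())
c=f['img'][150:330,230:430]; cv2.imwrite('pics/c1.png',cv2.resize(c,None,fx=4,fy=4,interpolation=cv2.INTER_CUBIC)[:600])
cv2.imwrite('pics/c1.png',cv2.resize(f['img'][145:325,235:435],(666,600),interpolation=cv2.INTER_CUBIC))
w=grab('wrist'); s=arm.get_state()
Rt=__import__('scipy.spatial.transform',fromlist=['Rotation']).Rotation.from_quat(np.roll(s['eef_rot'],-1)).as_matrix()
c=-np.array(w['R']).T@np.ravel(w['t']); print('cam in tool',Rt.T@(c-s['eef_pos'])); print(np.array(w['R'])@Rt); print(Rt.round(3)); print(w['camera_matrix'])
E
```

```text
origin px [457.35382133 291.20292534]
dish [495. 362.  15.]
stand [479. 217.  58.]
bin [504.  -1.  10.]
housingtop [491. -63.  57.]
plate [ 470. -205.    8.]
tray [ 500. -362.   15.]
br [548. 109.  30.]
br [475.  27.  30.]
slide [ 525. -540.   30.]
tape [497. 542.  40.]
cam in tool [  0.19058323 -66.21820154 -92.35724352]
[[ 9.99999826e-01  5.90700711e-04  8.05192603e-06]
 [-5.70887957e-04  9.69784230e-01 -2.43963567e-01]
 [-1.51918083e-04  2.43963520e-01  9.69784398e-01]]
[[ 0.314 -0.949 -0.   ]
 [-0.949 -0.314  0.001]
 [-0.001  0.    -1.   ]]
[[319.96281173   0.         326.25683819]
 [  0.         319.96281173 203.48590079]
 [  0.           0.           1.        ]]
```

View pics/c1.png

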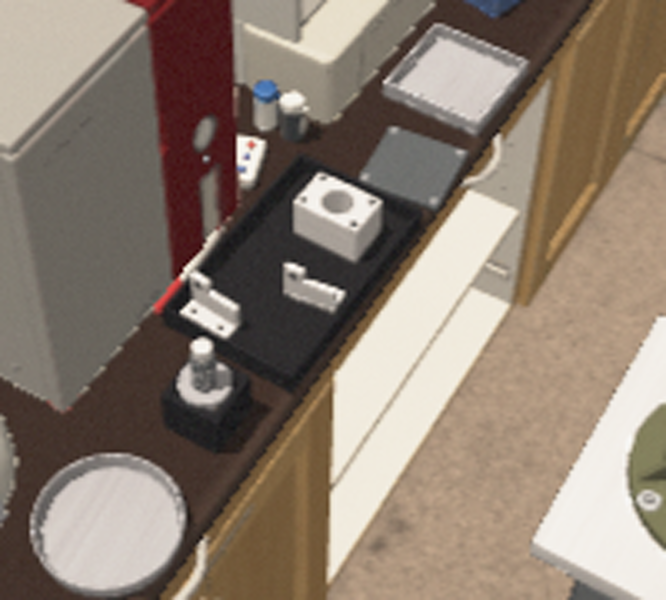

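step_arm(
  commands=[
    [-4,-4,0,-1.4],
    [-12,-15.5,0,-3],
    [-12,-15.5,0,-5],
    [-12,-15.5,0,-7],
    [-12,-15.5,0,-9],
    [-12,-15.5,0,-11],
    [-12,-15.5,0,-12.5],
    [-12,-15.5,0,-14],
    [-12,-15.5,0,-16],
    [-12,-15.5,0,-16],
  ],
)

```text
t: 1.03
eef_pos: [436.6, -269.3, 292.4]
eef_rot: [0.0, 1.0, 0.001, 0.0]
wrist_force: [1.2, 0.1, -0.3]
opening: 87.4
```

step_arm(
  commands=[
    [1.4,-10.8,0,-2],
    [1.4,-10.8,0,-4],
    [1.4,-10.8,0,-6],
    [1.4,-10.8,0,-8],
    [1.4,-10.8,0,-10],
    [1.4,-10.8,0,-11.5],
    [1.4,-10.8,0,-13],
    [1.4,-10.8,0,-14.5],
    [1.4,-10.8,0,-16],
    [1.4,-10.8,0,-18],
  ],
)

```text
t: 1.87
eef_pos: [471.9, -0.5, 292.2]
eef_rot: [0.0, 0.81, 0.587, -0.0]
wrist_force: [0.0, -0.0, -1.2]
opening: 87.2
```

step_arm(
  commands=[
    [0,0,0,-1],
    [0,0,0,-1],
    [0,0,0,-1],
  ],
)

```text
t: 2.12
eef_pos: [471.9, -1.2, 292.2]
eef_rot: [0.0, 0.787, 0.617, -0.0]
wrist_force: [0.2, -0.2, -0.2]
opening: 87.3
```

```bash
python3 - <<'E'
from h import *
s=arm.get_state(); print(s['eef_pos'],s['eef_rot'],s['qpos'])
grab('wrist','w1.png')
E
```

```text
[471.89083384  -1.23323389 292.18783995] [ 4.86098794e-05  7.86608398e-01  6.17452197e-01 -1.05655193e-04] [ 0.67798473 -0.04359501 -0.70396677  1.8521954  -0.02889113  1.32284851
  1.31258143]
```

View pics/w1.png

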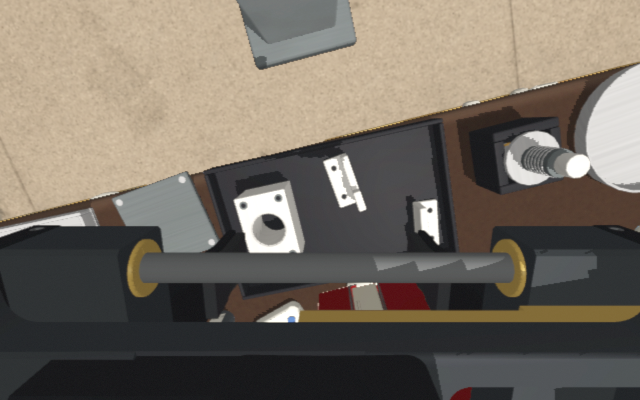

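```bash
python3 - <<'E'
import cv2
i=cv2.imread('pics/w1.png')[110:260,180:470]
cv2.imwrite('pics/c2.png',cv2.resize(i,None,fx=2.75,fy=2.75,interpolation=cv2.INTER_CUBIC))
E
```

```text
(no output)
```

View pics/c2.png

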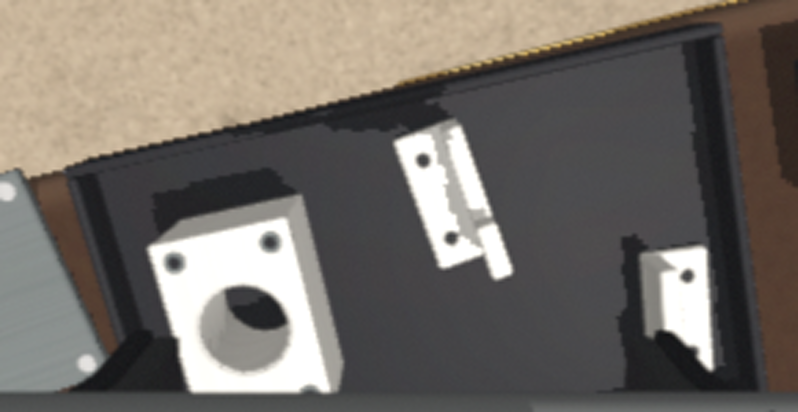

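```bash
python3 - <<'E'
from h import *
f=grab('wrist')
P=lambda u,v,z:ray(f,180+u/2.75,110+v/2.75,z)[:2]
ang=lambda a,b:np.degrees(np.arctan2(*(b-a)[::-1]))
print('bore',P(245,328,57))
a,b,c=P(148,247,57),P(290,218,57),P(330,385,57); print('htop',a,b,c,ang(a,b),ang(b,c))
a,b=P(302,195,5),P(343,370,5); print('hbase',a,b,ang(a,b))
a,b=P(395,140,11),P(443,268,11); print('A foot edge',a,b,ang(a,b))
a,b=P(448,123,39),P(475,222,39); print('A web top mid near',a,b,ang(a,b))
print('A ear top far',P(502,275,54))
print('B foot',P(708,245,11),P(712,365,11),'web near end top',P(652,258,39))
print('bin corners top (-y,+y robot side)',P(70,172,30),P(718,25,30), 'left wall inner',P(130,340,30))
print('plate', [ray(f,u,v,8)[:2] for u,v in ((116,209),(182,176),(214,242))])
a=grab('scene')
Q=lambda u,v,z:ray(a,235+u/3.33,145+v/3.333,z)[:2].round(1)
print('scene plate',[Q(*p,8) for p in ((395,127),(467,153),(435,205),(360,170))])
print('tray rim',[Q(*p,22) for p in ((437,25),(527,67),(475,130),(385,78))])
print('dish',[Q(*p,22) for p in ((32,515),(186,515),(108,455),(108,588))],'bore',Q(337,202,57))
print('B scene: foot',Q(183,315,11),Q(225,338,11),'ear top',Q(195,277,54),'web end',Q(240,305,39))
print('A scene: ear',Q(290,267,54),'end',Q(340,290,39))
print('stand top',[Q(*p,58) for p in ((165,400),(205,415),(250,375))],'cap',Q(203,345,123))
print('red box front',Q(165,310,0),Q(62,405,0), 'bin corners',Q(305,158,30),Q(160,305,30),Q(290,385,30),Q(425,210,30))
E
```

```text
bore [500.7568524  -72.18661824]
htop [460.55236116 -99.11299282] [462.58689614 -43.25849559] [531.78970928 -45.98596538] 87.91388772414798 -2.2570132639602414
hbase [462.65391524 -44.53529216] [545.76182531 -47.83686314] -2.274953908427638
A foot edge [448.39642524   0.92828107] [507.86768424   7.934762  ] 6.719208379976859
A web top mid near [443.85275635  23.59684292] [484.84116515  25.20650338] 2.248913438227158
A ear top far [504.56506898  30.33600172]
B foot [525.28485684 122.58218789] [580.92503615 115.64547278] web near end top [516.44324479  91.59027551]
bin corners top (-y,+y robot side) [ 427.49658842 -129.61104959] [432.90214768 134.60653319] left wall inner [ 501.92909188 -128.37378048]
plate [array([ 445.21941873, -259.16277164]), array([ 426.00456153, -166.96556413]), array([ 514.35396682, -156.80278903])]
scene plate [array([ 522.1, -248.6]), array([ 429.5, -255.2]), array([ 423.3, -163.5]), array([ 522.9, -166.1])]
tray rim [array([ 557.9, -421.3]), array([ 428.1, -410.4]), array([ 433.5, -280.9]), array([ 566.8, -303. ])]
dish [array([560.4, 397.2]), array([435.5, 320. ]), array([538. , 305.5]), array([454. , 420.1])] bore [499.4 -71.1]
B scene: foot [577.7 118. ] [522.9 119.9] ear top [574.7  95.8] web end [520.8  92.6]
A scene: ear [496.5  31.9] end [441.6  20.5]
stand top [array([511.4, 241.9]), array([468.2, 235.8]), array([456.4, 173.1])] cap [487.7 205.1]
red box front [603.3 116. ] [623.4 272. ] bin corners [ 576.6 -131.3] [596.8 131.2] [426.5 145.9] [ 421.5 -133.1]
```

Housing at (500.5,-71.8), yaw about -2°. Plate centre is about (475,-209). Bracket A (middle) is right-hand and bracket B (by the +y wall) is left-hand. Next I grip the housing.

step_arm(
  commands=[
    [-1.2,0.9,0,-1.2],
    [-2.47,1.78,0,-2.3],
    [-2.47,1.78,0,-2.3],
    [-2.47,1.78,2,-2.3],
    [-2.47,1.78,4,-2.3],
    [-2.47,1.78,5.5,-2.3],
    [-2.47,1.78,5.5,-2.3],
    [-2.47,1.78,5.5,-2.3],
  ],
  grip=72,
  newtons=50,
)

```text
t: 2.93
eef_pos: [498.1, -71.5, 151.5]
eef_rot: [-0.003, 0.72, 0.694, -0.002]
wrist_force: [-1.0, 0.4, 0.7]
opening: 72.1
```

step_arm(
  commands=[
    [0,0,0.7,0],
    [0,0,1.4,0],
    [0,0,2.1,0],
    [0,0,2.54,0],
    [0,0,2.54,0],
    [0,0,2.54,0],
  ],
)

```text
t: 3.43
eef_pos: [501.7, -71.9, 92.5]
eef_rot: [0.001, 0.72, 0.694, 0.0]
wrist_force: [-0.1, -0.5, -0.3]
opening: 71.9
```

step_arm(
  commands=[
    [0,0,0,0],
    [0,0,0,0],
    [0,0,0,0],
    [0,0,0,0],
    [0,0,0,0],
    [0,0,0,0],
  ],
  grip=45,
)

```text
t: 3.93
eef_pos: [501.3, -72.3, 92.1]
eef_rot: [0.001, 0.72, 0.694, -0.0]
wrist_force: [-0.8, -1.9, 6.1]
opening: 53.6
```

step_arm(
  commands=[
    [0,0,-0.3,0],
    [0,0,-0.8,0],
    [0,0,-1.4,0],
    [0,0,-2,0],
    [0,0,-2.4,0],
    [0,0,-2.4,0],
    [0,0,-2.4,0],
  ],
)

```text
t: 4.52
eef_pos: [500.7, -71.8, 151.5]
eef_rot: [0.0, 0.72, 0.694, 0.0]
wrist_force: [-0.1, 0.2, -5.1]
opening: 53.4
```

step_arm(
  commands=[
    [-1,-0.2,0,0],
    [-2.2,-0.4,0,0],
    [-3.4,-0.6,0,0],
    [-4.6,-0.75,0,0],
    [-5.5,-0.84,0,0],
    [-5.5,-0.84,0,0],
    [-5.5,-0.84,0.8,0],
    [-5.5,-0.84,1.5,0],
    [-5.5,-0.84,1.8,0],
    [-5.5,-0.84,1.8,0],
  ],
)

```text
t: 5.35
eef_pos: [472.5, -207.3, 103.3]
eef_rot: [-0.003, 0.72, 0.694, -0.001]
wrist_force: [-0.4, 0.6, -5.2]
opening: 53.9
```

step_arm(
  commands=[
    [0,0,0.1,0],
    [0,0,0.2,0],
    [0,0,0.3,0],
    [0,0,0.36,0],
    [0,0,0.42,0],
    [0,0,0.42,0],
  ],
)

```text
t: 5.85
eef_pos: [474.7, -208.4, 95.8]
eef_rot: [0.0, 0.72, 0.694, -0.0]
wrist_force: [-0.5, 0.0, -5.7]
opening: 54.0
```

step_arm(
  commands=[
    [0,0,0.06,0],
    [0,0,0.1,0],
    [0,0,0.1,0],
  ],
)

```text
t: 6.1
eef_pos: [475.0, -208.5, 95.1]
eef_rot: [0.0, 0.72, 0.694, -0.001]
wrist_force: [-6.2, 2.0, 7.5]
opening: 53.5
```

Contact. I release it, then rise.

step_arm(
  commands=[
    [0,0,0,0],
    [0,0,0,0],
    [0,0,0,0],
    [0,0,0,0],
  ],
  grip=75,
)

```text
t: 6.43
eef_pos: [475.2, -208.7, 93.7]
eef_rot: [0.001, 0.72, 0.694, 0.0]
wrist_force: [-0.3, 1.1, 0.6]
opening: 71.1
```

step_arm(
  commands=[
    [0,0,-1,0],
    [0,0,-2,0],
    [0,0,-4,0],
    [0,0,-6,0],
    [0,-1,-8,0],
    [0,-2,-8,0],
    [0,-2,-8,0],
    [0,-2,-8,0],
  ],
)

```text
t: 7.1
eef_pos: [424.6, -207.4, 295.5]
eef_rot: [0.003, 0.721, 0.693, -0.0]
wrist_force: [0.1, -0.7, 0.1]
opening: 75.3
```

```bash
python3 - <<'E'
from h import *
s=arm.get_state(); print(s['eef_pos'],s['eef_rot'])
f=grab('wrist','w2.png'); a=grab('scene')
w=f['img']; c=a['img'][145:325,235:435]
out=np.zeros((600,640,3),np.uint8); out[:280]=w[:280]; out[280:,:355]=cv2.resize(c,(355,320),interpolation=cv2.INTER_CUBIC)
cv2.imwrite('pics/m2.png',out); cv2.imwrite('pics/s2.png',a['img'])
E
```

```text
[ 424.58762463 -207.40286178  295.49654748] [ 2.79584236e-03  7.20664334e-01  6.93278467e-01 -2.60548594e-04]
```

View pics/m2.png

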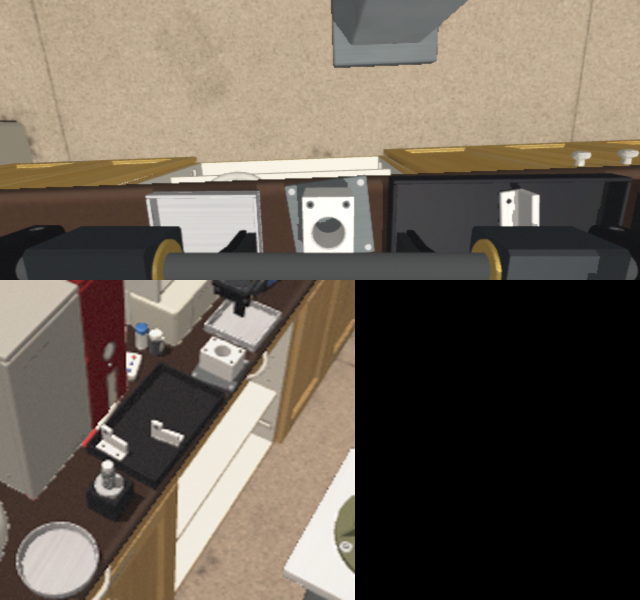

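Housing sits on the plate, bore at (328,233) in the wrist view. The scene view again shows only two brackets. Now over to the gauge, keeping the same viewing geometry.

step_arm(
  commands=[
    [1,1.4,0,0],
    [2.6,1.4,0,0],
    [4.2,1.4,0,0],
    [5.8,1.4,0,0],
    [7.4,1.4,0,0],
    [9,1.4,0,0],
    [10.6,1.4,0,0],
    [12.2,1.4,0,0],
    [13.8,1.4,0,0],
    [15.4,1,0,0],
  ],
)

```text
t: 8.03
eef_pos: [464.3, 179.4, 291.7]
eef_rot: [-0.002, 0.72, 0.694, 0.0]
wrist_force: [0.6, -0.2, -0.2]
opening: 75.0
```

step_arm(
  commands=[
    [1.2,-0.6,0,0],
    [1.2,-0.8,0,0],
    [1.2,-0.8,0,0],
    [1.2,-0.8,0,0],
  ],
)

```text
t: 8.37
eef_pos: [444.9, 207.6, 291.9]
eef_rot: [-0.001, 0.72, 0.694, -0.001]
wrist_force: [1.2, 0.4, -1.0]
opening: 74.9
```

```bash
python3 - <<'E'
from h import *
s=arm.get_state(); print(s['eef_pos'],s['eef_rot'])
f=grab('wrist','w3.png'); 
cv2.imwrite('pics/c3.png',cv2.resize(f['img'][80:250,230:480],None,fx=3,fy=3,interpolation=cv2.INTER_CUBIC))
np.savez('w3.npz',**{k:f[k] for k in('camera_matrix','R','t')})
E
```

```text
[444.92079912 207.55675328 291.93442193] [-7.04132483e-04  7.19708790e-01  6.94275245e-01 -8.04130047e-04]
```

View pics/c3.png

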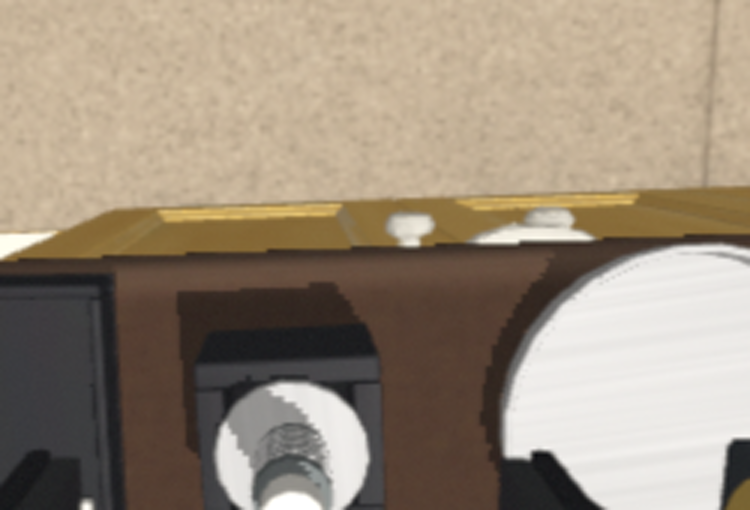

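Flange circle is centred near (327,232) in the full wrist picture, and the dish lies to the right of it.

```bash
python3 - <<'E'
from h import *
from scipy.spatial.transform import Rotation as Ro
f=dict(np.load('w3.npz'))
i=cv2.imread('pics/w3.png'); g=cv2.cvtColor(i,cv2.COLOR_BGR2GRAY)
print('gauge',ray(f,327.5,232,64))
# bore: transform camera with tool pose
m=lambda q:Ro.from_quat(np.roll(q,-1)).as_matrix()
q3=[-7.04e-4,.719709,.694275,-8e-4];p3=np.array([444.921,207.557,291.934])
q2=[2.8e-3,.720664,.693278,-2.6e-4];p2=np.array([424.588,-207.403,295.497])
R3=m(q3);R2=m(q2);c=-f['R'].T@f['t'].ravel()
c2=p2+R2@R3.T@(c-p3); Rn=f['R']@R3@R2.T
f2=dict(camera_matrix=f['camera_matrix'],R=Rn,t=-Rn@c2)
b=cv2.cvtColor(cv2.imread('pics/w2.png'),cv2.COLOR_BGR2GRAY)
roi=b[180:252,295:360]; 
ci=cv2.HoughCircles(cv2.resize(roi,None,fx=4,fy=4,interpolation=cv2.INTER_CUBIC),cv2.HOUGH_GRADIENT,1.5,200,param1=150,param2=20,minRadius=50,maxRadius=90)
print(ci); 
if ci is not None:
  u,v=295+ci[0,0,0]/4,180+ci[0,0,1]/4; print(u,v,ray(f2,u,v,60))
print('bore manual',ray(f2,328,233,60))
print('tray corners',[ray(f2,*p,22)[:2].round(1) for p in((148,193),(262,191),(148,250))])
print('plate',[ray(f2,*p,8)[:2].round(1) for p in((287,185),(364,178),(372,250))])
roi=g[190:250,290:370]
ci=cv2.HoughCircles(cv2.resize(roi,None,fx=4,fy=4,interpolation=cv2.INTER_CUBIC),cv2.HOUGH_GRADIENT,1.5,200,param1=150,param2=20,minRadius=85,maxRadius=120)
print(ci)
if ci is not None:
  u,v=290+ci[0,0,0]/4,190+ci[0,0,1]/4; print(u,v,ray(f,u,v,64))
E
```

```text
gauge [489.82374243 206.86949337  64.        ]
[[[134.25 213.75  66.2 ]]]
328.5625 233.4375 [ 475.21105451 -208.21984594   60.        ]
bore manual [ 474.68774468 -208.8095629    60.        ]
tray corners [array([ 430.7, -418.4]), array([ 433.4, -284.4]), array([ 501.9, -431.1])]
plate [array([ 430.1, -256.6]), array([ 425.1, -163.7]), array([ 518.1, -154.5])]
[[[149.25 167.25 101.8 ]]]
327.3125 231.8125 [489.60807249 206.67910167  64.        ]
```

step_arm(
  commands=[
    [0.04,0.9,0,0],
    [0.04,1.79,0,0],
    [0.04,1.79,1.4,0],
    [0.04,1.79,2.8,0],
    [0.04,1.79,4.2,0],
    [0.04,1.79,5,0],
    [0.04,1.79,5.6,0],
    [0.04,1.79,6.1,0],
    [0.04,1.79,6.1,0],
    [0.04,1.79,6.1,0],
  ],
  grip=50,
)

```text
t: 9.25
eef_pos: [490.0, 206.4, 140.3]
eef_rot: [-0.0, 0.72, 0.693, -0.0]
wrist_force: [0.4, 0.6, 0.5]
opening: 50.0
```

step_arm(
  commands=[
    [0,0,0,0],
    [0,0,0,0],
    [0,0,0,0],
    [0,0,0,0],
    [0,0,0,0],
    [0,0,0,0],
  ],
  grip=20,
)

```text
t: 9.75
eef_pos: [490.0, 207.0, 141.3]
eef_rot: [0.001, 0.72, 0.694, 0.0]
wrist_force: [-0.2, -1.9, 3.3]
opening: 24.6
```

step_arm(
  commands=[
    [0,0,-0.8,0],
    [0,0,-1.6,0],
    [0,0,-2.4,0],
    [0,0,-3.2,0],
    [0,0,-3.2,0],
    [0,0,-3.2,0],
  ],
)

```text
t: 10.25
eef_pos: [489.7, 207.2, 220.5]
eef_rot: [0.0, 0.72, 0.694, 0.0]
wrist_force: [0.1, -0.0, -4.9]
opening: 24.7
```

step_arm(
  commands=[
    [-0.8,0,0,0],
    [-2,0,0,0],
    [-3.4,0,0,0],
    [-4.8,0,0,0],
    [-6.2,0,0,0],
    [-7.6,0,0,0],
    [-9,0,0,0],
    [-10.4,0,0,0],
    [-11.6,0,0,0],
    [-12.6,0,0,0],
  ],
)

```text
t: 11.08
eef_pos: [476.2, -110.3, 218.3]
eef_rot: [-0.001, 0.721, 0.693, -0.001]
wrist_force: [1.0, 0.8, -4.4]
opening: 24.7
```

step_arm(
  commands=[
    [-1.2,0.02,0,0],
    [-2.2,0.03,0,0],
    [-3.2,0.03,0,0],
    [-3.8,0.03,0,0],
    [-4.03,0.03,0,0],
    [-4.03,0.03,0,0],
    [-4.03,0.03,0,0],
    [-4.03,0.03,0,0],
  ],
)

```text
t: 11.75
eef_pos: [475.5, -205.9, 220.4]
eef_rot: [-0.001, 0.719, 0.695, 0.0]
wrist_force: [-0.3, -0.3, -4.0]
opening: 24.9
```

```bash
python3 - <<'E'
from h import *
s=arm.get_state(); print(s['eef_pos'],s['eef_rot'])
a=grab('scene'); 
p=proj(a,[475,-208,100]).astype(int); x,y=p
cv2.imwrite('pics/c4.png',cv2.resize(a['img'][y-40:y+40,x-50:x+50],None,fx=7,fy=7,interpolation=cv2.INTER_CUBIC)); print(p)
E
```

```text
[ 475.53101356 -205.91402954  220.41727402] [-5.69046058e-04  7.18964136e-01  6.95046896e-01  2.44358613e-04]
[360 177]
```

View pics/c4.png

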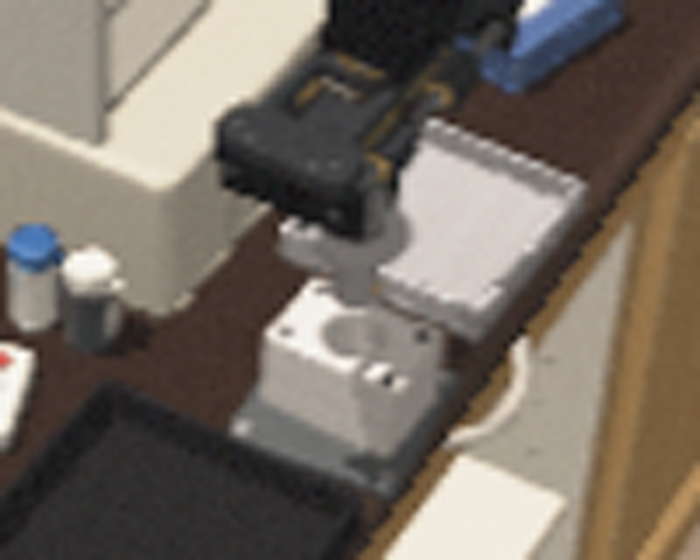

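Gauge hangs upright over the bore. I correct y by 2.5 mm and lower it in stages.

step_arm(
  commands=[
    [-0.1,-0.02,0,0],
    [-0.1,-0.02,0,0],
    [-0.1,-0.02,0.5,0],
    [-0.1,-0.02,1,0],
    [-0.1,-0.02,1.4,0],
    [-0.1,-0.02,1.7,0],
    [-0.1,-0.02,2,0],
    [-0.1,-0.02,2.3,0],
    [-0.1,-0.02,2.3,0],
  ],
)

```text
t: 12.55
eef_pos: [473.7, -210.3, 161.3]
eef_rot: [-0.001, 0.72, 0.694, -0.0]
wrist_force: [-0.9, -0.2, -5.0]
opening: 25.5
```

step_arm(
  commands=[
    [0,0,0.15,0],
    [0,0,0.3,0],
    [0,0,0.45,0],
    [0,0,0.55,0],
    [0,0,0.65,0],
    [0,0,0.7,0],
    [0,0,0.7,0],
  ],
)

```text
t: 13.13
eef_pos: [474.6, -210.3, 145.4]
eef_rot: [-0.0, 0.72, 0.694, 0.0]
wrist_force: [0.8, 1.5, -6.7]
opening: 25.2
```

step_arm(
  commands=[
    [0.06,0,0,0],
    [0.06,0,0.04,0],
    [0.06,0,0.08,0],
    [0.06,0,0.12,0],
    [0.06,0,0.12,0],
  ],
)

```text
t: 13.55
eef_pos: [474.7, -209.5, 143.3]
eef_rot: [0.0, 0.72, 0.694, -0.0]
wrist_force: [-2.3, 0.8, 1.6]
opening: 25.1
```

step_arm(
  commands=[
    [0,0,0,0],
    [0,0,0,0],
    [0,0,0,0],
    [0,0,0,0],
  ],
  grip=45,
)

```text
t: 13.88
eef_pos: [475.2, -209.4, 143.1]
eef_rot: [0.001, 0.72, 0.694, 0.0]
wrist_force: [0.2, -0.2, -0.3]
opening: 41.8
```

step_arm(
  commands=[
    [0,0,-0.5,0],
    [0,0,-1,0],
    [0,0,-1.42,0],
    [0,0,-1.42,0],
    [0,0,-1.42,0],
  ],
)

```text
t: 14.3
eef_pos: [475.4, -209.5, 179.7]
eef_rot: [0.001, 0.72, 0.694, 0.0]
wrist_force: [0.1, 0.0, -0.9]
opening: 45.0
```

step_arm(
  commands=[
    [0,0,0,0],
    [0,0,0,0],
    [0,0,0,0],
    [0,0,0,0],
    [0,0,0,0],
  ],
  grip=14,
  newtons=20,
)

```text
t: 14.72
eef_pos: [474.5, -209.2, 177.9]
eef_rot: [-0.0, 0.72, 0.694, -0.0]
wrist_force: [-0.6, -1.8, 1.5]
opening: 20.1
```

Cap gripped (20.1 mm). I pull it up gently.

step_arm(
  commands=[
    [0,0,-0.06,0],
    [0,0,-0.12,0],
    [0,0,-0.18,0],
    [0,0,-0.24,0],
    [0,0,-0.3,0],
    [0,0,-0.36,0],
    [0,0,-0.36,0],
  ],
)

```text
t: 15.3
eef_pos: [474.6, -209.3, 187.6]
eef_rot: [0.0, 0.72, 0.694, -0.0]
wrist_force: [-1.4, -1.2, 0.1]
opening: 19.2
```

step_arm(
  commands=[
    [0,0,0,0],
    [0,0,0,0],
    [0,0,0,0],
    [0,0,0,0],
  ],
  grip=45,
)

```text
t: 15.63
eef_pos: [475.0, -209.0, 187.5]
eef_rot: [0.0, 0.72, 0.694, 0.0]
wrist_force: [0.3, -0.2, -0.2]
opening: 38.3
```

step_arm(
  commands=[
    [0,0,-1,0],
    [0,0,-2,0],
    [0,-1.5,-3,0],
    [0,-2,-4,0],
    [0,-2,-4,0],
    [0,-2,-4,0],
  ],
)

```text
t: 16.13
eef_pos: [425.0, -207.8, 289.0]
eef_rot: [0.002, 0.72, 0.694, -0.0]
wrist_force: [0.6, 0.2, -1.0]
opening: 45.2
```

```bash
python3 - <<'E'
from h import *
s=arm.get_state(); print(s['eef_pos'],s['wrist_force'])
a=grab('scene');w=grab('wrist')
x,y=360,182
o=np.zeros((560,700,3),np.uint8)
o[:,:350]=cv2.resize(a['img'][y-28:y+28,x-17:x+18],(350,560),interpolation=cv2.INTER_CUBIC)
o[:,350:]=cv2.resize(w['img'][60:252,270:390],(350,560),interpolation=cv2.INTER_CUBIC)
cv2.imwrite('pics/c5.png',o)
E
```

```text
[ 425.02668154 -207.82622822  288.9617045 ] [ 0.58968372  0.21083798 -1.03304944]
```

View pics/c5.png

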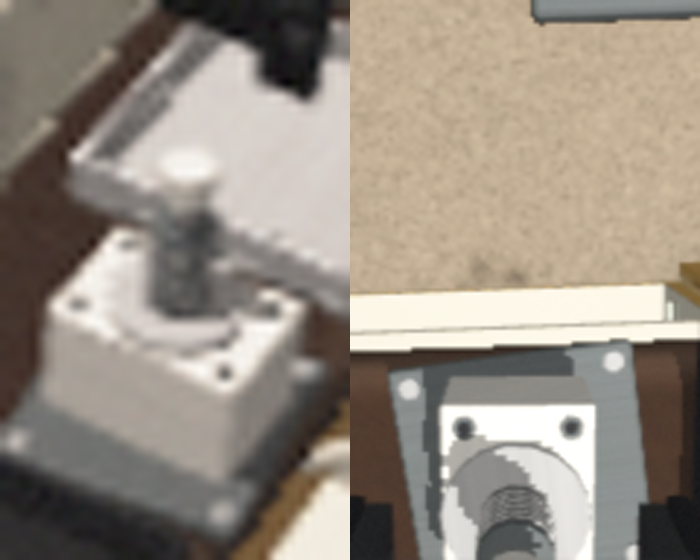

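Flange sits on the rim. Now checking the cap's height numerically.

```bash
python3 - <<'E'
from h import *
a=grab('scene')
for z in (60,66,106,125,134.5): 
    u,v=proj(a,[475,-209,z]); print(z,((u-343)*10).round(),((v-154)*10).round())
E
```

```text
60 171.0 305.0
66 172.0 294.0
106 179.0 218.0
125 182.0 181.0
134.5 184.0 163.0
```

Cap top is around z = 134, so the lock is up. I close the fingers and push the cap down.

step_arm(
  commands=[
    [0,1,0,0],
    [0,2,0,0],
    [0,2,0.8,0],
    [0,2,1.6,0],
    [0,2,2.4,0],
    [0,2,3,0],
    [0,2,3,0],
    [0,2,3,0],
  ],
  grip=0,
)

```text
t: 16.95
eef_pos: [474.3, -208.4, 210.7]
eef_rot: [-0.002, 0.72, 0.694, 0.0]
wrist_force: [-1.0, -0.2, 0.2]
opening: 2.6
```

step_arm(
  commands=[
    [0,0,0.1,0],
    [0,0,0.2,0],
    [0,0,0.3,0],
    [0,0,0.4,0],
    [0,0,0.5,0],
    [0,0,0.6,0],
    [0,0,0.64,0],
    [0,0,0.68,0],
    [0,0,0.68,0],
  ],
)

```text
t: 17.7
eef_pos: [474.7, -209.2, 195.4]
eef_rot: [0.0, 0.72, 0.694, -0.0]
wrist_force: [-1.5, -0.1, 1.8]
opening: 0.2
```

step_arm(
  commands=[
    [0,0,0.03,0],
    [0,0,0.06,0],
    [0,0,0.09,0],
    [0,0,0.09,0],
  ],
)

```text
t: 18.03
eef_pos: [474.9, -209.3, 195.1]
eef_rot: [0.0, 0.72, 0.694, -0.001]
wrist_force: [-5.1, 1.9, 14.0]
opening: 0.3
```

Hard stop at 14 N, so the cap is home. Now I grip the handle and withdraw.

step_arm(
  commands=[
    [0,0,0,0],
    [0,0,0,0],
    [0,0,-0.4,0],
    [0,0,-0.8,0],
    [0,0,-0.8,0],
  ],
)

```text
t: 18.45
eef_pos: [475.8, -209.5, 215.1]
eef_rot: [0.002, 0.72, 0.694, 0.0]
wrist_force: [0.0, -0.2, 0.8]
opening: 0.5
```

step_arm(
  commands=[
    [0,0,0,0],
    [0,0,0,0],
    [0,0,0,0],
    [0,0,0,0],
    [0,0,0.8,0],
    [0,0,1.6,0],
    [0,0,2.2,0],
    [0,0,2.74,0],
    [0,0,2.74,0],
    [0,0,2.74,0],
  ],
  grip=50,
  newtons=50,
)

```text
t: 19.28
eef_pos: [474.2, -208.9, 143.8]
eef_rot: [-0.001, 0.72, 0.694, -0.0]
wrist_force: [-0.5, -0.5, -0.4]
opening: 49.2
```

step_arm(
  commands=[
    [0,0,0,0],
    [0,0,0,0],
    [0,0,0,0],
    [0,0,0,0],
    [0,0,0,0],
    [0,0,0,0],
  ],
  grip=20,
)

```text
t: 19.78
eef_pos: [474.9, -209.4, 145.0]
eef_rot: [0.0, 0.72, 0.694, -0.0]
wrist_force: [-0.8, -0.2, 2.7]
opening: 25.0
```

step_arm(
  commands=[
    [0,0,-0.2,0],
    [0,0,-0.5,0],
    [0,0,-0.9,0],
    [0,0,-1.4,0],
    [0,0,-2,0],
    [0,0,-2.6,0],
    [0,0,-3.2,0],
    [0,0,-3.6,0],
    [0,0,-3.6,0],
    [0,0,-3.6,0],
  ],
)

```text
t: 20.62
eef_pos: [474.7, -209.3, 235.1]
eef_rot: [0.001, 0.72, 0.694, -0.0]
wrist_force: [-0.3, -0.1, -5.8]
opening: 24.8
```

```bash
python3 - <<'E'
from h import *
a=grab('scene'); x,y=proj(a,[475,-208,110]).astype(int)
d=grab('side'); o=np.zeros((480,800,3),np.uint8); u,v=proj(d,[475,-208,110]).astype(int); print(u,v)
o[:,:400]=cv2.resize(a['img'][y-24:y+24,x-20:x+20],(400,480),interpolation=cv2.INTER_CUBIC)
o[:,400:]=cv2.resize(d['img'][v-30:v+30,u-25:u+25],(400,480),interpolation=cv2.INTER_CUBIC)
cv2.imwrite('pics/c6.png',o)
E
```

```text
301 227
```

View pics/c6.png

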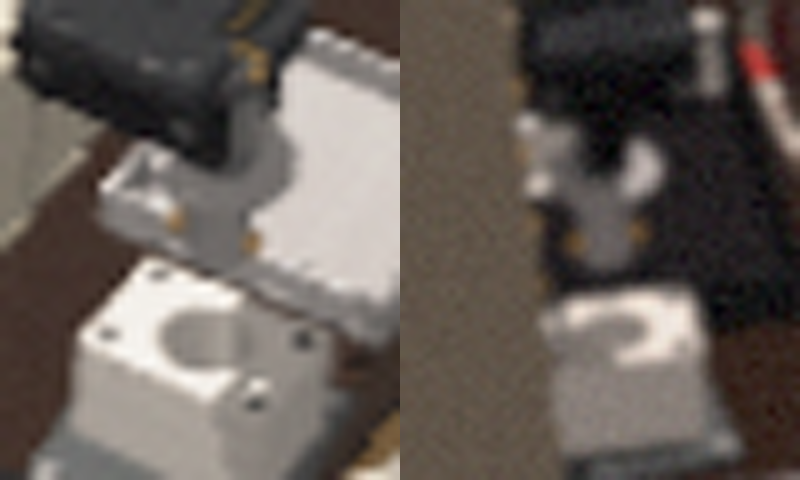

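Gauge is out with both brass plungers extended. Housing stayed on the plate. Back to the stand.

step_arm(
  commands=[
    [0.8,0,0,0],
    [2,0,0,0],
    [3.4,0,0,0],
    [4.8,0,0,0],
    [6.2,0,0,0],
    [7.6,0,0,0],
    [9,0,0,0],
    [10.4,0,0,0],
    [11.6,0,0,0],
    [12.6,0,0,0],
  ],
)

```text
t: 21.55
eef_pos: [485.2, 108.4, 233.8]
eef_rot: [-0.001, 0.719, 0.695, -0.0]
wrist_force: [-0.3, -0.1, -4.7]
opening: 24.8
```

step_arm(
  commands=[
    [1.2,0,0,0],
    [2.2,0,0,0],
    [3.2,0,0,0],
    [3.8,0,0,0],
    [4.05,0,0,0],
    [4.05,0,0,0],
    [4.05,0,0,0],
    [4.05,0,0,0],
    [4.05,0,0,0],
  ],
)

```text
t: 22.3
eef_pos: [490.3, 205.0, 234.2]
eef_rot: [0.0, 0.721, 0.693, -0.001]
wrist_force: [-0.2, 0.0, -5.2]
opening: 24.7
```

step_arm(
  commands=[
    [0.06,0,0,0],
    [0.06,0,0.6,0],
    [0.06,0,1.2,0],
    [0.06,0,1.7,0],
    [0.06,0,2.1,0],
    [0.06,0,2.5,0],
    [0.06,0,2.9,0],
    [0.06,0,3.2,0],
    [0.06,0,3.4,0],
    [0.06,0,3.4,0],
  ],
)

```text
t: 23.13
eef_pos: [489.5, 208.1, 148.3]
eef_rot: [-0.001, 0.72, 0.694, -0.001]
wrist_force: [0.0, -0.4, -4.2]
opening: 25.2
```

step_arm(
  commands=[
    [0,0,0.06,0],
    [0,0,0.12,0],
    [0,0,0.18,0],
    [0,0,0.24,0],
    [0,0,0.24,0],
  ],
)

```text
t: 23.55
eef_pos: [490.0, 208.2, 143.4]
eef_rot: [0.0, 0.72, 0.694, -0.0]
wrist_force: [0.2, 0.5, -5.3]
opening: 25.2
```

step_arm(
  commands=[
    [0,0,0.03,0],
    [0,0,0.06,0],
    [0,0,0.06,0],
  ],
)

```text
t: 23.8
eef_pos: [490.1, 208.4, 143.0]
eef_rot: [0.0, 0.72, 0.694, -0.0]
wrist_force: [-3.6, -3.0, 5.3]
opening: 24.8
```

step_arm(
  commands=[
    [0,0,0,0],
    [0,0,0,0],
    [0,0,0,0],
    [0,0,0,0],
  ],
  grip=50,
)

```text
t: 24.13
eef_pos: [490.4, 208.5, 142.2]
eef_rot: [0.0, 0.72, 0.694, 0.001]
wrist_force: [-0.5, -0.6, -0.7]
opening: 44.0
```

step_arm(
  commands=[
    [0,0,-1,0],
    [0,0,-2,0],
    [0,0,-3.5,0],
    [0,0,-5,0],
    [-1.5,0.5,-6,0],
    [-3,1,-6,0],
    [-4.5,1.2,-6,0],
    [-5.3,1.2,-6,0],
    [-5.3,1.2,-6,0],
    [-5.3,1.2,-6,0],
  ],
)

```text
t: 24.97
eef_pos: [515.4, 73.4, 291.9]
eef_rot: [0.0, 0.721, 0.693, 0.0]
wrist_force: [0.1, 1.4, 0.9]
opening: 50.1
```

```bash
python3 - <<'E'
from h import *
s=arm.get_state(); print(s['eef_pos'],s['eef_rot'])
f=grab('wrist','w7.png'); np.savez('w7.npz',**{k:f[k] for k in('camera_matrix','R','t')})
cv2.imwrite('pics/c7.png',cv2.resize(f['img'][90:250,170:490],None,fx=2.5,fy=2.5,interpolation=cv2.INTER_CUBIC))
E
```

```text
[515.39651339  73.35879597 291.94065983] [1.08071810e-04 7.21179188e-01 6.92748549e-01 1.19041203e-04]
```

View pics/c7.png

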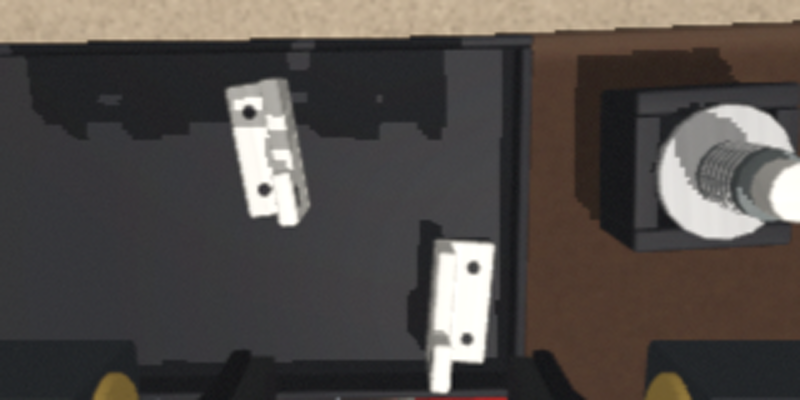

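Gauge stands upright in its stand. Bracket A's outer foot corners are at crop (228,90) and (250,217). Bracket B's are at (495,243) and (485,362).

```bash
python3 - <<'E'
from h import *
f=dict(np.load('w7.npz'))
P=lambda u,v,z:ray(f,170+u/2.5,90+v/2.5,z)[:2]
yaw=2*np.degrees(np.arctan2(.6927,.7212)); print('tool yaw',yaw)
th=np.radians(yaw); tx=np.array([np.cos(th),np.sin(th)]); ty=np.array([np.sin(th),-np.cos(th)])
tcp=np.array([515.4,73.4])
for n,a,b,s,web in (('A',(228,90),(250,217),-1,((270,82),(292,225))),('B',(495,243),(485,362),1,((447,243),(441,390)))):
    p,q=P(*a,11),P(*b,11); d=q-p; L=np.linalg.norm(d); d/=L; nl=np.array([-d[1],d[0]])
    o=(p+q)/2-nl*24*s; g=o-11*d; ang=np.degrees(np.arctan2(d[1],d[0]))
    e=P(*web[1],54)
    print(n,'L',L,'origin',o,'ang',ang,'grasp',g,'ear end meas',e,'pred',o+30*d)
    dd=g-tcp; print('  tool move units',dd@tx/25,dd@ty/25,'turn units',-((ang+90)-yaw)/5)
E
```

```text
tool yaw 87.69048926500952
A L 58.680827436575434 origin [476.67435111  28.24340736] ang 4.994056188305775 grasp [465.71611003  27.28583098] ear end meas [505.32506994  32.0936017 ] pred [506.56046313  30.85497929]
  tool move units -1.9231542198035156 -1.9114095997721239 turn units -1.4607133846592517
B L 59.86069904390043 origin [552.79548107  95.55767553] ang -5.243560551012779 grasp [541.84151381  96.56296223] ear end meas [581.45457889  92.48160666] pred [582.66993722  92.81598453]
  tool move units 0.9683871333704666 1.0194649160659544 turn units 0.586809963204459
```

step_arm(
  commands=[
    [0.97,1.02,0,0.59],
    [0.97,1.02,0,0.59],
    [0.97,1.02,1.5,0.59],
    [0.97,1.02,3,0.59],
    [0.97,1.02,4.5,0.59],
    [0.97,1.02,5.8,0.59],
    [0.97,1.02,6.5,0.59],
    [0.97,1.02,6.5,0.59],
    [0.97,1.02,6.5,0.59],
    [0.97,1.02,6.5,0.59],
  ],
  grip=26,
  newtons=30,
)

```text
t: 25.85
eef_pos: [542.3, 99.8, 131.1]
eef_rot: [0.0, 0.737, 0.676, 0.001]
wrist_force: [0.1, 0.8, -0.2]
opening: 25.7
```

step_arm(
  commands=[
    [-0.12,0,0,0],
    [-0.12,0,0.4,0],
    [-0.12,0,0.8,0],
    [-0.12,0,1.2,0],
    [-0.12,0,1.6,0],
    [-0.12,0,1.84,0],
    [-0.12,0,1.84,0],
    [-0.12,0,1.84,0],
  ],
)

```text
t: 26.52
eef_pos: [541.0, 95.3, 82.9]
eef_rot: [-0.0, 0.737, 0.675, -0.0]
wrist_force: [0.1, -0.1, -0.1]
opening: 25.6
```

step_arm(
  commands=[
    [0,0,0,0],
    [0,0,0,0],
    [0,0,0,0],
    [0,0,0,0],
    [0,0,0,0],
  ],
  grip=3,
)

```text
t: 26.93
eef_pos: [541.4, 95.2, 83.7]
eef_rot: [0.0, 0.738, 0.675, 0.0]
wrist_force: [0.5, 0.2, 0.0]
opening: 7.8
```

step_arm(
  commands=[
    [0,0,-0.5,0],
    [0,0,-1.5,0],
    [0,0,-3,0],
    [0,0,-4.3,0],
    [-0.6,0,-4.3,0],
    [-1.8,-0.1,-4.3,0],
    [-3.2,-0.2,-4.3,0],
    [-4.6,-0.3,-4.3,0],
    [-6,-0.4,-4.3,0],
    [-7.4,-0.5,-4.3,0],
  ],
)

```text
t: 27.77
eef_pos: [511.9, -89.5, 191.9]
eef_rot: [0.001, 0.737, 0.675, -0.0]
wrist_force: [0.5, 0.1, -1.1]
opening: 8.0
```

step_arm(
  commands=[
    [-1.4,-0.1,0,0],
    [-2.8,-0.1,0,0],
    [-4.2,-0.16,0,0],
    [-5.6,-0.16,0,0],
    [-7,-0.16,0,0],
    [-8.4,-0.16,0,0],
    [-9.6,-0.16,0,0],
    [-10.5,-0.16,0,0],
    [-10.5,-0.16,0,0],
    [-10.5,-0.16,0,0],
  ],
)

```text
t: 28.6
eef_pos: [484.7, -350.7, 191.3]
eef_rot: [-0.0, 0.739, 0.674, 0.0]
wrist_force: [0.1, 0.5, -1.0]
opening: 7.7
```

Over the tray, lowering 105 mm.

step_arm(
  commands=[
    [0,0,0.8,0],
    [0,0,1.6,0],
    [0,0,2.4,0],
    [0,0,3.2,0],
    [0,0,3.8,0],
    [0,0,4.1,0],
    [0,0,4.25,0],
    [0,0,4.32,0],
    [0,0,4.32,0],
  ],
)

```text
t: 29.35
eef_pos: [485.9, -349.2, 83.6]
eef_rot: [0.0, 0.737, 0.675, 0.0]
wrist_force: [0.2, -0.6, -0.7]
opening: 7.7
```

step_arm(
  commands=[
    [0,0,0,0],
    [0,0,0,0],
    [0,0,0,0],
    [0,0,0,0],
  ],
  grip=26,
)

```text
t: 29.68
eef_pos: [485.7, -349.5, 83.7]
eef_rot: [0.001, 0.738, 0.675, -0.0]
wrist_force: [-0.3, 0.5, -0.6]
opening: 23.2
```

step_arm(
  commands=[
    [0,0,-1,0],
    [0,0,-2.5,0],
    [0,0,-4,0],
    [0,0,-5.5,0],
    [0,0,-7,0],
    [0,-1,-8.3,0],
    [0,-1.4,-8.3,0],
    [0,-1.4,-8.3,0],
  ],
)

```text
t: 30.35
eef_pos: [449.5, -347.2, 293.0]
eef_rot: [0.002, 0.738, 0.674, -0.001]
wrist_force: [-0.1, 0.1, -1.3]
opening: 25.8
```

```bash
python3 - <<'E'
from h import *
f=grab('wrist','w8.png'); a=grab('scene')
o=np.zeros((560,640,3),np.uint8); o[:200]=f['img'][60:260]; o[200:]=cv2.resize(a['img'][150:330,240:440],(640,576),interpolation=cv2.INTER_CUBIC)[:360]
cv2.imwrite('pics/m8.png',o)
E
```

```text
(no output)
```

View pics/m8.png

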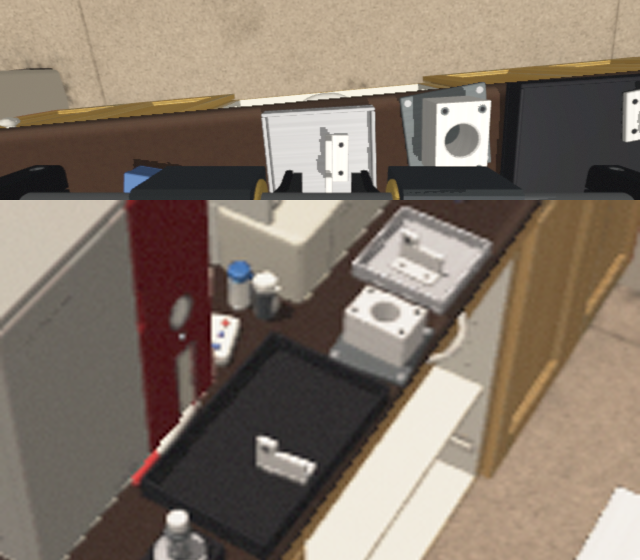

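Left-hand bracket is in the tray. Now to bracket A.

step_arm(
  commands=[
    [1,0,0,-0.4],
    [2.4,0,0,-0.8],
    [3.8,0,0,-1.2],
    [5.2,-0.2,0,-1.6],
    [6.6,-0.4,0,-2],
    [8,-0.5,0,-2],
    [9.4,-0.6,0,-2],
    [10.8,-0.7,0,-2],
    [12.2,-0.8,0,-2],
    [13.6,-0.9,0,-2],
  ],
)

```text
t: 31.28
eef_pos: [457.5, -3.3, 289.3]
eef_rot: [-0.001, 0.676, 0.737, -0.0]
wrist_force: [1.3, -0.5, 0.7]
opening: 26.6
```

step_arm(
  commands=[
    [0.9,0,0,0],
    [1.4,0,0,0],
    [1.4,0,0,0],
    [1.4,0,0,0],
  ],
)

```text
t: 31.62
eef_pos: [454.9, 28.7, 289.9]
eef_rot: [-0.0, 0.676, 0.737, -0.0]
wrist_force: [0.4, -1.0, -0.7]
opening: 25.9
```

```bash
python3 - <<'E'
from h import *
s=arm.get_state(); print(s['eef_pos'],s['eef_rot'])
f=grab('wrist','w9.png'); np.savez('w9.npz',**{k:f[k] for k in('camera_matrix','R','t')})
cv2.imwrite('pics/c9.png',cv2.resize(f['img'][100:250,240:440],None,fx=4,fy=4,interpolation=cv2.INTER_CUBIC))
E
```

```text
[454.93795833  28.71068217 289.94299392] [-2.51176271e-04  6.75710194e-01  7.37167255e-01 -3.30826786e-04]
```

View pics/c9.png

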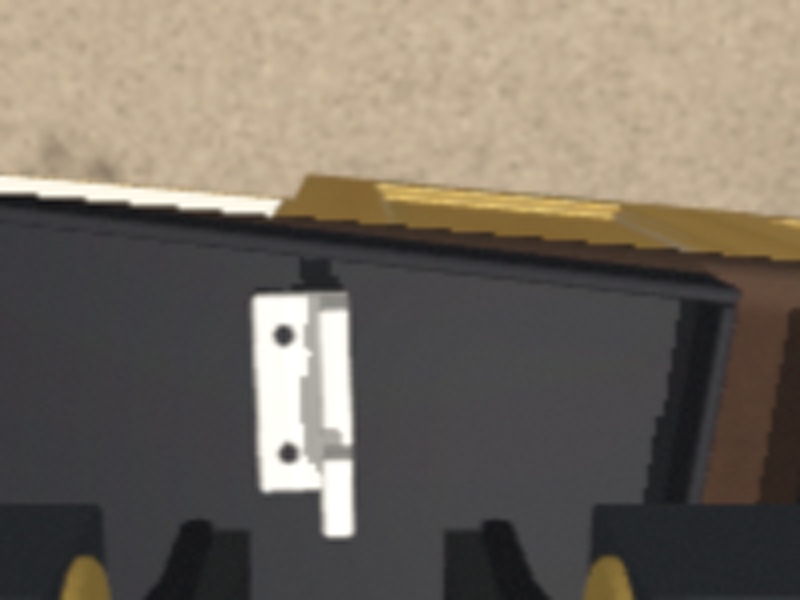

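Foot outer edge runs (252,295) to (260,492) in the crop. Web top runs from (335,308) to the ear end at (339,535).

```bash
python3 - <<'E'
from h import *
f=dict(np.load('w9.npz'))
P=lambda u,v,z:ray(f,240+u/4,100+v/4,z)[:2]
th=2*np.arctan2(.73717,.67571); tx=np.array([np.cos(th),np.sin(th)]); ty=np.array([np.sin(th),-np.cos(th)])
p,q=P(252,295,11),P(260,492,11); d=(q-p)/np.linalg.norm(q-p); n=np.array([-d[1],d[0]])
o=(p+q)/2+24*n; g=o-11*d; print(np.linalg.norm(q-p),o,np.degrees(np.arctan2(d[1],d[0])),g,'tool yaw',np.degrees(th))
print('web top near',P(335,308,39),'ear end',P(339,535,54),'pred',o-30*d,o+30*d)
dd=g-[454.9,28.7]; print(dd@tx/25,dd@ty/25)
f3=dict(np.load('w3.npz')); R=lambda u,v:ray(f3,230+u/3,80+v/3,22)[:2]
pts=[R(503,430),R(520,365),R(590,280),R(685,245)]
i=np.array(pts); A=np.c_[2*i,np.ones(4)]; s=np.linalg.lstsq(A,(i**2).sum(1),rcond=None)[0]; print('dish',s[:2],np.sqrt(s[2]+s[:2]@s[:2]))
E
```

```text
60.31757481192668 [475.75260089  27.56219582] 6.2458583041517635 [464.81789463  26.36545062] tool yaw 94.98156959577764
web top near [445.52405731  24.76504889] ear end [504.87408748  30.99633934] pred [445.93067473  24.29834528] [505.57452705  30.82604636]
-0.12747817241515713 0.3871084126549614
dish [498.52065552 363.0382342 ] 72.88041959828813
```

step_arm(
  commands=[
    [-0.13,0.39,0,-0.2],
    [-0.13,0.39,1.2,-0.2],
    [-0.13,0.39,2.6,-0.2],
    [-0.13,0.39,4,-0.2],
    [-0.13,0.39,5.3,-0.2],
    [-0.13,0.39,6.4,-0.2],
    [-0.13,0.39,6.4,-0.2],
    [-0.13,0.39,6.4,-0.2],
    [-0.13,0.39,6.4,-0.2],
  ],
)

```text
t: 32.42
eef_pos: [466.1, 26.2, 131.6]
eef_rot: [0.0, 0.67, 0.742, 0.001]
wrist_force: [0.1, 0.3, 0.7]
opening: 26.1
```

step_arm(
  commands=[
    [0,0,0.4,0],
    [0,0,0.8,0],
    [0,0,1.2,0],
    [0,0,1.6,0],
    [0,0,1.88,0],
    [0,0,1.88,0],
    [0,0,1.88,0],
  ],
)

```text
t: 33.0
eef_pos: [464.7, 27.3, 83.0]
eef_rot: [-0.001, 0.669, 0.743, -0.0]
wrist_force: [-1.2, 0.1, -0.1]
opening: 26.4
```

step_arm(
  commands=[
    [0,0,0,0],
    [0,0,0,0],
    [0,0,0,0],
    [0,0,0,0],
    [0,0,0,0],
  ],
  grip=3,
)

```text
t: 33.42
eef_pos: [465.3, 26.9, 83.8]
eef_rot: [0.0, 0.67, 0.743, 0.0]
wrist_force: [-0.1, 0.5, 1.1]
opening: 7.8
```

step_arm(
  commands=[
    [0,0,-0.5,0],
    [0,0,-1.5,0],
    [0,0,-2.8,0],
    [0,0,-4.2,0],
    [0,0,-5.6,0],
    [0,0,-6,0],
    [0,0,-6,0],
  ],
)

```text
t: 34.0
eef_pos: [466.7, 26.8, 236.0]
eef_rot: [0.003, 0.67, 0.743, 0.0]
wrist_force: [0.4, 0.6, -1.8]
opening: 7.7
```

step_arm(
  commands=[
    [0.8,0.1,0,0],
    [2,0.3,0,0],
    [3.4,0.5,0,0],
    [4.8,0.8,0,0],
    [6.2,1,0,0],
    [7.6,1.25,0,0],
    [9,1.5,0,0],
    [10.4,1.7,0,0],
    [11.6,1.9,0,0],
    [12.6,2.1,0,0],
  ],
)

```text
t: 34.83
eef_pos: [482.8, 348.2, 230.2]
eef_rot: [-0.001, 0.668, 0.744, -0.002]
wrist_force: [0.9, -0.5, -0.6]
opening: 8.1
```

step_arm(
  commands=[
    [0.66,0.09,0,0],
    [0.66,0.09,0,0],
    [0.66,0.09,0,0],
    [0.66,0.09,1,0],
    [0.66,0.09,2.2,0],
    [0.66,0.09,3.4,0],
    [0.66,0.09,4.4,0],
    [0.66,0.09,4.8,0],
    [0.66,0.09,4.8,0],
  ],
)

```text
t: 35.58
eef_pos: [484.0, 359.5, 109.9]
eef_rot: [-0.0, 0.67, 0.742, -0.003]
wrist_force: [-0.4, -0.5, -0.9]
opening: 7.8
```

step_arm(
  commands=[
    [0,0,0.3,0],
    [0,0,0.6,0],
    [0,0,0.85,0],
    [0,0,1.05,0],
    [0,0,1.05,0],
    [0,0,1.05,0],
  ],
)

```text
t: 36.08
eef_pos: [485.1, 362.4, 87.3]
eef_rot: [0.0, 0.669, 0.743, -0.0]
wrist_force: [-1.0, 0.1, -0.8]
opening: 7.6
```

step_arm(
  commands=[
    [0,0,0,0],
    [0,0,0,0],
    [0,0,0,0],
    [0,0,0,0],
  ],
  grip=26,
)

```text
t: 36.42
eef_pos: [485.3, 362.6, 87.6]
eef_rot: [0.0, 0.669, 0.743, 0.0]
wrist_force: [-0.7, -0.1, -0.1]
opening: 23.3
```

step_arm(
  commands=[
    [0,0,-1,0],
    [0,0,-2.5,0],
    [0,0,-4,0],
    [0,0,-5.5,0],
    [0,0,-7,0],
    [0,-1,-8.3,0],
    [0,-1.4,-8.3,0],
    [0,-1.4,-8.3,0],
    [0,-1.4,-8.3,0],
  ],
)

```text
t: 37.17
eef_pos: [450.2, 358.4, 294.4]
eef_rot: [0.001, 0.669, 0.743, -0.0]
wrist_force: [0.5, 0.2, -0.7]
opening: 26.2
```

```bash
python3 - <<'E'
from h import *
f=grab('wrist'); a=grab('scene'); s=arm.get_state(); print(s['t'],s['wrist_force'])
o=np.zeros((600,640,3),np.uint8); o[:200]=f['img'][60:260]; o[200:,:]=cv2.resize(a['img'][150:330,225:425],(640,576),interpolation=cv2.INTER_CUBIC)[:400]
o[200:]=cv2.resize(a['img'][145:335,215:435],(640,400),interpolation=cv2.INTER_CUBIC)
cv2.imwrite('pics/m10.png',o)
E
```

```text
37.2667 [ 0.12735684 -0.32279538 -0.39267659]
```

View pics/m10.png

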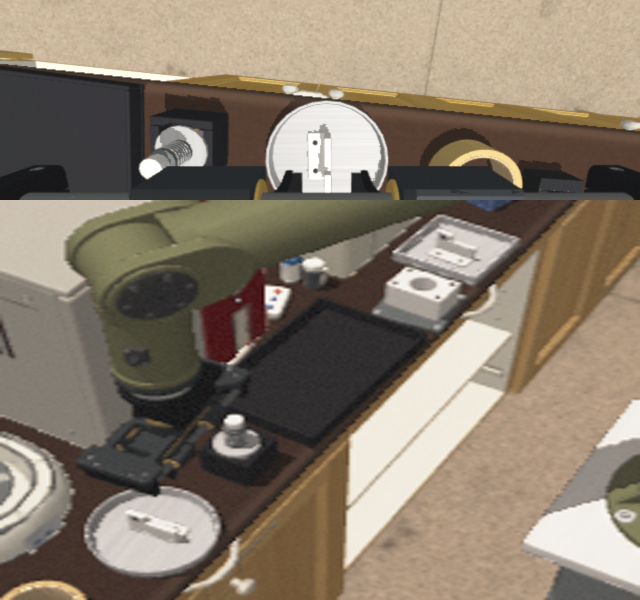

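Both brackets are in place, the gauge is upright in its stand, and the housing is on the plate. The bin is empty, and nothing touches the robot.

```bash
python3 -c "
from h import *
print(ticket.close_job())"
```

```text
the job is handed in; nothing more can be done
None
```

The job is done and handed in at about 37 s of the 210 s allowed; closing it reported no verdict.

- **Housing:** it stands bore upright on the inspection plate, about 1 mm from the plate's middle by my measurement.
- **Gauge:** I stood it in the bore and pulled the cap up about 9 mm; an image measurement put the cap top near full height. I then pushed the cap down until it hit a hard stop at 14 N. When I withdrew it, the picture showed both plungers still out. It is back upright in its stand.
- **Brackets:** only two were in the bin. The left-hand one is in the square tray and the right-hand one is in the round dish.

**Last checks:** the final pictures showed both brackets upright in their trays, the gauge and housing in place, and the gripper clear of everything. The arm hid one corner of the bin in that last view, but an earlier view of the whole bin had shown only the last bracket left to move. I judged the plunger size and cap position from the pictures and the push force, not from a direct reading. None of the checks failed or disagreed.

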